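# Loosen the dough press clamp with its reversible ratchet

### The job

Loosen the clamp bolt of the dough press so its platen can come off for washing. The ratchet sits on the bolt but is set to tighten: with a light fingertip push flip its little direction lever all the way over to the loosening side, then swing the ratchet by its handle counter-clockwise (seen from above) until the bolt's stop lug comes up firmly, but not hard, against the keeper pin. Turn the bolt only with the handle, let go, and leave the bottles, pan and crock where they stand.

Things in the scene. Friction and masses are not known exactly. Their poses are not given: they have to be found in the camera images.
- press: Fixed counter-top dough press, grey base plate 330 x 220 x 12 mm, aluminium platen 200 mm across (centre 160 mm along the press's +x, top 46 mm high). Origin: on the vertical bolt axis at counter height; z up. The bolt stands in an aluminium column 92 mm across, top 50 mm high, with a dark clamp bar over the platen's rim.
- bolt_axis (a point): Point on the vertical axis that bolt, ratchet and lever all turn about, 100 mm above the counter, at the top face of the ratchet's round steel head (48 mm across, 76 to 100 mm high).
- handle_grip (a point): Centre of the ratchet's level round black handle, 130 mm from the bolt axis, 88 mm high. Black grip 22 mm thick from 72 to 177 mm from the axis, thinner steel neck (14 mm) inside that. Site x points along the handle towards the bolt axis, z up. Free space beneath the handle. At the start it points from the axis roughly towards the robot.
- ratchet (a joint): Handle angle about the bolt axis, rad, grows counter-clockwise seen from above (the loosening swing); 1.4 rad or more of travel that way. Undriven it drags with 0.35 N m (2.7 N at the grip); driving the bolt takes about 1.25 N m (10 N at the grip). It clicks freely the other way; a tooth every 15 degrees, so up to 15 degrees of free swing before it drives.
- lever (a joint): Direction lever's angle relative to the ratchet head, rad, counter-clockwise positive, stops at -0.5 and +0.5. Starts near -0.5 (drives clockwise, tightens); near 0 drives neither way; fully over at +0.5 (above 0.42) it loosens. Friction only, no snap: moves with about 3 to 6 N at its tip, stays where left. Load it with 20 N at most; from about 11 N at its stop the whole ratchet turns with it.
- lever_tip (a point): Centre of the direction lever's upright thumb fin, dark steel, on top of the ratchet head on the side opposite the handle: 32 mm from the bolt axis, 120 mm high. Fin 16 mm long (radially), 8 mm thick, 106 to 133 mm high, on a flat arm and hub up to 106 mm high. Site x points outward from the bolt axis along the lever, z up.
- lug_face (a point): Middle of the leading (counter-clockwise) face of the bolt's stop lug, a steel bar 12 mm wide sticking out under the ratchet head to 41 mm from the bolt axis, 62 to 72 mm high. This point is 34.5 mm from the axis, 67 mm high, and turns with the bolt.
- keeper_face (a point): Point of the fixed keeper pin (upright steel pin 10 mm thick, 50 to 76 mm high) that lug_face meets, and then coincides with, when the bolt is fully loosened; 0.65 to 0.95 rad counter-clockwise of lug_face at the start. Mere touching is not firm: firm is 16 to 20 N in all, square to the handle at the grip; above 22 N is too hard.
- bolt: The clamp bolt with its collar and the stop lug described at lug_face. Origin on the bolt axis at counter height, x along the lug, z up. Not to be pushed directly.
- keeper: The keeper pin described at keeper_face; origin at the centre of its foot, 50 mm high.
- bottle_a: Bystander: orange squeeze bottle, 60 mm across, 185 mm tall; origin under its centre.
- bottle_b: Bystander: pale green squeeze bottle, same size; origin under its centre.
- pan: Bystander: open steel pan 160 x 260 x 65 mm; origin under its centre.
- crock: Bystander: white crock 84 mm across, 100 mm tall; origin under its centre.

How it is judged:
By the outcome, as a careful person would: the job done as asked, in the order asked, and still so for the second after the job is handed in, with the robot touching nothing.
It also fails if it takes over 72 s, if anything falls off the work surface, if the arm or the gripper's body presses on something with over 40 N, if the wrist force passes 120 N, or if a joint passes its speed limit or range.

### The arm

A 6-joint arm with a two-finger parallel gripper is mounted at the origin on the work surface. World frame = base frame: x ahead of the robot, y to its left, z up, the work surface at z = 0. Lengths are in m, angles in rad, forces in N, time in s.
With the tool pointing down it reaches from about 0.25 to 0.775 m from the base axis. Payload 8.9 kg.
Tool frame: the origin (TCP) lies midway between the tips of the shut fingers; the grasp point (between the pads) lies arm.grip_point_offset behind it (arm.grip_point_offset is the distance from the TCP to the grasp point, in m); z points along the fingers, y is the line along which they close (so a half turn about z gives the same grasp; the last joint's range is limited). The gripper opens to 85 mm and grips with 20 to 120 N. Pads are 22 mm wide; open, the fingers measure 114 mm over their backs; the gripper's body (76 mm by 85 mm) begins 54 mm behind the grasp point. The pads swing forward as they close: fully open they stand 13 mm farther back than shut.
Start: joints at [1.007, 0.291, -0.153, 1.127, 0, 1.431], TCP at [0.216, 0.478, 0.231] pointing down, gripper open.
Joint ranges: [-2.52, 2.52], [-0.91, 1.74], [-1.3, 1.37], [-1.96, 2.02], [-1.52, 1.47], [-3.14, 3.14]. Speed limits (rad/s): [2.22, 2.22, 2.79, 3.14, 3.14, 3.14].

### API

Orientations are given as a rotation vector (axis times angle).
In Python, from station import arm gives the robot as it stands.
- The arm moves only by the tool apply_moves, never from a script. Its argument "commands" is a list that holds one entry, the list of rows, each a list of 7 numbers: the turn, a rotation vector about the tool's x, y, z in rad, then the shift along the tool's x, y, z in cm, then the opening, from -1 (shut) to 1 (fully open). In form: [[[ax, ay, az, tx, ty, tz, fingers], ...]]. A call has 1 to 20 rows; each row is the pose to reach, as a shift and turn from the pose commanded when the call began, along the tool's axes at that moment; what a row does not reach only later rows make up. A row lasts 1/12 s, in which the tool goes at most 41.7 mm and 7.16 degrees, less where a joint would pass 70% of its speed; a pose out of reach is approached as far as the arm can. A call with a gripper value outside its range is refused whole. The fingers move at their own pace and stop on an object; "newtons" is the grip in N (left out, the last holds). Time passes only in rows, so rows that repeat a pose let the fingers close. It gives the time, the measured TCP pose, the force, the opening and the grip force at its end, in the units of the state.
- arm.read_state(): the state, without advancing time (a new reading comes with each control period).
- arm.grab_frame(name): name is "side" or "top" or "wrist"; returns a dict with "image" (384x512x3 uint8, red, green, blue), "camera_matrix" (3x3 intrinsics, pixels), "dist_coeffs" ([k1, k2, p1, p2, k3] as OpenCV has them; the pictures are not rectified), "R" (3x3) and "t" (3): a world point X has camera coordinates R X + t. Camera axes: x right, y down, z forward; pixel columns grow to the right and rows downward; lengths in m; the calibration is good to about 2 mm. A picture is of the moment at which its call begins. There is no depth.
- arm.close_job(): hands the job in; it is judged then, once.
The state is a dict: "t": time; "q": joint angles; "joint_vel": joint speeds; "tau": joint torques, N m; "eef_pos": TCP position; "tool_rot": TCP orientation; "force": force on the tool from outside, world axes, zero at the start; "ft_torque": the same for the moment, N m; "gripper_width": finger opening in m; "grasp_force": force on a finger pad.
Only numpy, scipy, OpenCV 4.12 (cv2) and the standard library are available. Lean on these libraries where they do the work, as an engineer would, in place of code of your own. Each camera call takes 0.05 s, during which the arm holds its last target. There are 200 camera calls.

## Working session

There is one attempt and no reset: what is moved stays moved. The work goes in short steps, Python scripts to look and compute and a tool call to move; the robot and the scene stay as the last step left them, time stands still between calls to the robot, and variables do not carry over. Pictures are saved under pics/ and viewed, at most 10 in all, crops included, and the job is handed in when it is done.

Besides the shell and the picture viewer there is one more tool, called after "Request:" in YAML: its name, and indented under it one key for each argument. apply_moves: Moves the arm, as the interface text tells. Its arguments: {"type":"object","properties":{"commands":{"type":"array","items":{"type":"array","items":{"type":"array","items":{"type":"number"}}}},"newtons":{"type":"number"}},"required":["commands"]}

```bash
mkdir -p pics
python3 - <<'E'
from station import arm
import cv2
for n in("top","side"):
    f=arm.grab_frame(n); cv2.imwrite(f"pics/{n}0.png",cv2.resize(f["image"][:,:,::-1],(800,600)))
    print(n,f["camera_matrix"].tolist(),f["dist_coeffs"],f["R"].round(3).tolist(),f["t"])
s=arm.read_state();print(s, arm.grip_point_offset)
E
```

```text
top [[391.16313567094915, 0.0, 252.7491798411787], [0.0, 391.16313567094915, 195.42885949504827], [0.0, 0.0, 1.0]] [-0.055528  0.        0.        0.        0.      ] [[-0.083, -0.997, 0.001], [-0.973, 0.081, -0.215], [0.214, -0.019, -0.977]] [0.07725979 0.54072123 0.96360653]
side [[408.25255835753455, 0.0, 260.47022935630844], [0.0, 408.25255835753455, 179.0429731408868], [0.0, 0.0, 1.0]] [0.00279016 0.         0.         0.         0.        ] [[0.869, -0.494, 0.014], [-0.271, -0.5, -0.823], [0.414, 0.711, -0.568]] [-0.46379083  0.25535118  0.93633314]
{'t': 0.1, 'q': array([ 1.00670120e+00,  2.91245531e-01, -1.54038654e-01,  1.12673974e+00,
        3.39502630e-05,  1.43149514e+00]), 'joint_vel': array([-0.00065769, -0.00021793,  0.00250177, -0.00113171,  0.00071046,
       -0.00133156]), 'tau': array([ 1.65815218e-03, -5.37977850e+01,  3.31918788e+01,  9.34121723e-03,
       -1.07877372e-04,  3.34629885e-05]), 'eef_pos': array([0.21613846, 0.4780007 , 0.23078309]), 'tool_rot': array([-6.62163121e-01, -3.07055109e+00,  1.79164905e-03]), 'force': array([-0.72045679,  0.38365865, -0.87429375]), 'ft_torque': array([ 0.00924851,  0.00717686, -0.01569456]), 'grasp_force': 0.0, 'gripper_width': 0.08548211558272328} 0.0187
```

View pics/top0.png

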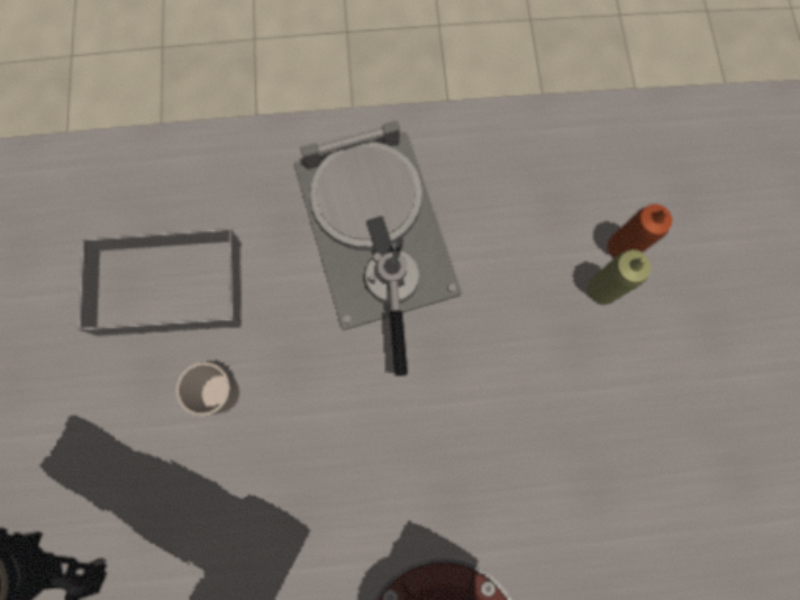

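View pics/side0.png

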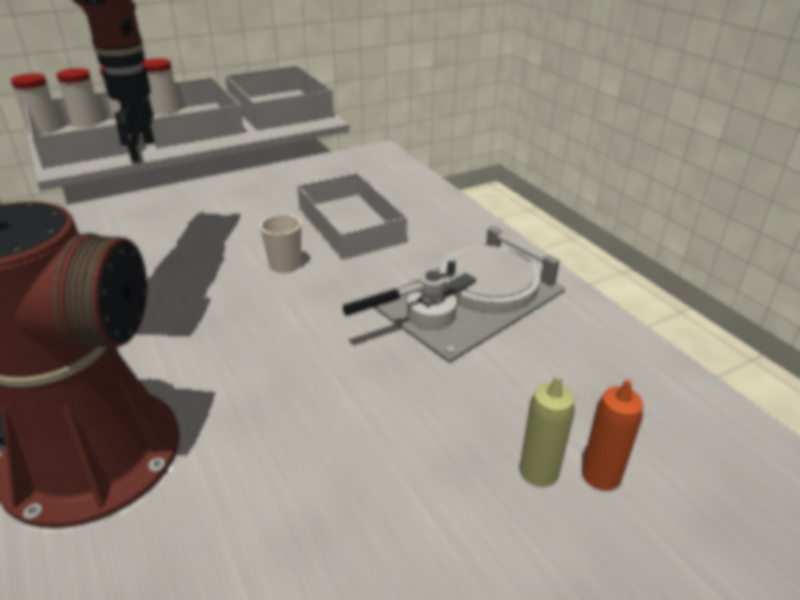

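The top view (800x600) shows the ratchet head near (391,265), the handle down to (401,373), and the fin near (397,243). Bottles stand on the right, pan and crock on the left. I'll enlarge for a closer reading.

```bash
python3 - <<'E'
from station import arm
import cv2,numpy as np
im=arm.grab_frame("top")["image"][130:250,200:310]
a=cv2.resize(im,None,fx=5,fy=5,interpolation=cv2.INTER_CUBIC)
cv2.imwrite("pics/topc.png",a[:,:,::-1])
im=arm.grab_frame("side")["image"][150:230,215:365]
cv2.imwrite("pics/sidec.png",cv2.resize(im,None,fx=5,fy=5,interpolation=cv2.INTER_CUBIC)[:,:,::-1])
E
cat > h.py <<'E'
import numpy as np,cv2
from station import arm
from scipy.spatial.transform import Rotation as Ro
def ray(f,uv):
    p=cv2.undistortPoints(np.array([[uv]],float),f["camera_matrix"],f["dist_coeffs"])[0,0]
    R,t=np.array(f["R"]),np.array(f["t"]); return -R.T@t, R.T@np.array([p[0],p[1],1])
def atz(f,uv,z):
    c,d=ray(f,uv); return c+d*(z-c[2])/d[2]
def proj(f,X):
    return cv2.projectPoints(np.array(X,float).reshape(-1,3),cv2.Rodrigues(np.array(f["R"]))[0],np.array(f["t"]),f["camera_matrix"],f["dist_coeffs"])[0][:,0]
E
```

```text
(no output)
```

View pics/topc.png

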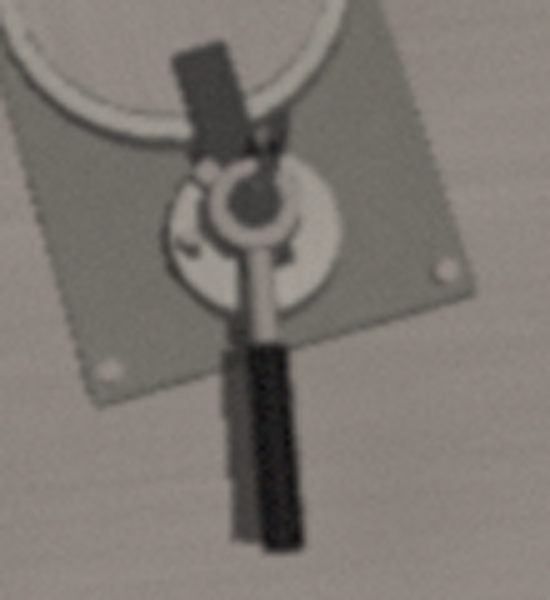

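View pics/sidec.png

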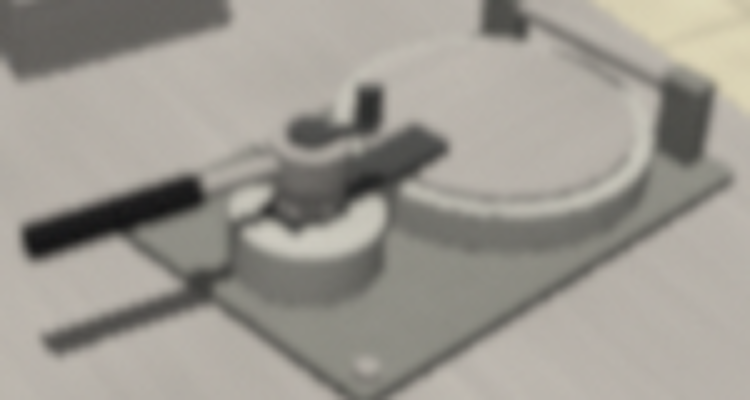

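The top crop (5x, offset 200,130) shows the head centre at about (254,204), grip from (267,345) to (283,550), and the fin near (265,140). In the side crop the fin runs from (370,87) to (368,130) and the hub is at (312,130).

Run:
```python
from h import *
T=arm.grab_frame("top");S=arm.grab_frame("side")
tp=lambda u,v:(200+u/5-.4,130+v/5-.4)
sp=lambda u,v:(215+u/5-.4,150+v/5-.4)
ax=atz(T,tp(254,204),.103)
print("axis top",ax,"side",atz(S,sp(312,131),.104))
g0=atz(T,tp(267,345),.094);g1=atz(T,tp(283,550),.094)
for g in(g0,g1):
  d=g-ax;print("grip",g,np.hypot(*d[:2]),np.arctan2(d[1],d[0]))
print("grip side end",atz(S,sp(33,243),.088), atz(S,sp(197,192),.088))
c1,d1=ray(T,tp(265,140));c2,d2=ray(S,sp(370,108))
k=np.linalg.lstsq(np.c_[d1,-d2],c2-c1,rcond=None)[0];a,b=c1+d1*k[0],c2+d2*k[1]
print("fin tri",a,b, "side z120",atz(S,sp(370,108),.120))
for th in np.arange(-.4,.41,.1):
  p=ax[:2]+.032*np.array([np.cos(th),np.sin(th)])
  print(round(th,1),((proj(T,[*p,.12])[0]-[200,130]+.4)*5).round(),((proj(S,[*p,.12])[0]-[215,150]+.4)*5).round())
for n,uv,z in(("oran",(655,217),.17),("green",(632,263),.17)):print(n,atz(T,(uv[0]*.64,uv[1]*.64),z))
```

```text
axis top [0.60075631 0.03355382 0.103     ] side [0.60321154 0.03149403 0.104     ]
grip [0.52933701 0.03289024 0.094     ] 0.07142237564658492 -3.132301673369318
grip [0.42588395 0.0336254  0.094     ] 0.17487237077856663 3.1411833334053796
grip side end [0.42972072 0.03146365 0.088     ] [0.52878574 0.03039024 0.088     ]
fin tri [0.63114278 0.02543914 0.11228056] [0.63612154 0.02330468 0.11394443] side z120 [0.63086451 0.01576286 0.12      ]
-0.4 [274. 136.] [364. 104.]
-0.3 [268. 135.] [363. 101.]
-0.2 [261. 134.] [361.  98.]
-0.1 [255. 133.] [359.  95.]
-0.0 [249. 133.] [356.  92.]
0.1 [242. 134.] [352.  89.]
0.2 [236. 136.] [349.  87.]
0.3 [230. 138.] [345.  84.]
0.4 [224. 140.] [340.  82.]
oran [ 0.6275522  -0.38019668  0.17      ]
green [ 0.55683587 -0.33111199  0.17      ]
```

```bash
cat >> h.py <<'E'
def yaw(R): return np.arctan2(R[1,1],R[0,1])      # direction of tool y
def row(P,yy,s=None):
    "shift (cm) and turn from the present pose to TCP P, tool down, tool y along angle yy"
    s=s or arm.read_state(); R0=Ro.from_rotvec(s["tool_rot"])
    R1=Ro.from_matrix(np.c_[[np.sin(yy),-np.cos(yy),0],[np.cos(yy),np.sin(yy),0],[0,0,-1]])
    print(np.r_[(R0.inv()*R1).as_rotvec(),R0.inv().apply(np.array(P)-s["eef_pos"])*100].round(3).tolist())
E
python3 - <<'E'
from h import *
row([.616,-.010,.20],np.radians(63))
E
```

```text
Traceback (most recent call last):
  File "h.py", line 15, in row
    R1=Ro.from_matrix(np.c_[[np.sin(yy),-np.cos(yy),0],[np.cos(yy),np.sin(yy),0],[0,0,-1]])
  File "scipy/spatial/transform/_rotation.pyx", line 1143, in scipy.spatial.transform._rotation.Rotation.from_matrix
ValueError: Non-positive determinant (left-handed or null coordinate frame) in rotation matrix 0: [[ 0.89100652  0.4539905   0.        ]
 [-0.4539905   0.89100652  0.        ]
 [ 0.          0.         -1.        ]].
```

```bash
sed -i 's/\[np.sin(yy),-np.cos(yy),0\]/[-np.sin(yy),np.cos(yy),0]/' h.py
python3 - <<'E'
from h import *
row([.616,-.010,.20],np.radians(63))
E
```

```text
[-0.0, -0.0, 0.046, -56.54, -28.008, 3.12]
```

Request:
apply_moves:
  commands:
    - [[0,0,0.046,-56.54,-28.0,3.1,-1],[0,0,0.046,-56.54,-28.0,3.1,-1],[0,0,0.046,-56.54,-28.0,3.1,-1],[0,0,0.046,-56.54,-28.0,3.1,-1],[0,0,0.046,-56.54,-28.0,3.1,-1],[0,0,0.046,-56.54,-28.0,3.1,-1],[0,0,0.046,-56.54,-28.0,3.1,-1],[0,0,0.046,-56.54,-28.0,3.1,-1],[0,0,0.046,-56.54,-28.0,3.1,-1],[0,0,0.046,-56.54,-28.0,3.1,-1],[0,0,0.046,-56.54,-28.0,3.1,-1],[0,0,0.046,-56.54,-28.0,3.1,-1],[0,0,0.046,-56.54,-28.0,3.1,-1],[0,0,0.046,-56.54,-28.0,3.1,-1],[0,0,0.046,-56.54,-28.0,3.1,-1],[0,0,0.046,-56.54,-28.0,3.1,-1],[0,0,0.046,-56.54,-28.0,3.1,-1],[0,0,0.046,-56.54,-28.0,3.1,-1],[0,0,0.046,-56.54,-28.0,3.1,-1],[0,0,0.046,-56.54,-28.0,3.1,-1]]

```text
t: 1.97
eef_pos: [0.6155, -0.0086, 0.2006]
tool_rot: [-0.731, -3.055, -0.0]
force: [0.0, -0.2, 0.4]
gripper_width: -0.0002
grasp_force: 0.0
```

Run:
```python
from h import *
f=arm.grab_frame("wrist");cv2.imwrite("pics/w1.png",cv2.resize(f["image"][:,:,::-1],(800,600),interpolation=cv2.INTER_CUBIC))
s=arm.read_state();print(s["t"],s["eef_pos"],s["tool_rot"],np.degrees(yaw(Ro.from_rotvec(s["tool_rot"]).as_matrix())),s["q"],s["force"])
print((proj(f,[[.602,.0328,.106],[.6305,.0183,.133],s["eef_pos"],[.472,.0325,.099]])*1.5625).round())
```

```text
2.0167 [ 0.61557394 -0.00857049  0.20070566] [7.30397972e-01 3.05537129e+00 2.07037109e-04] 63.111082302513076 [-1.32677323e-01  4.80761604e-01  5.21444693e-02  1.14203445e+00
  1.17686143e-04  3.36622839e-01] [-0.3561611   0.51346171 -0.15676877]
[[475. 247.]
 [480. 332.]
 [407. 401.]
 [340. -30.]]
```

View pics/w1.png

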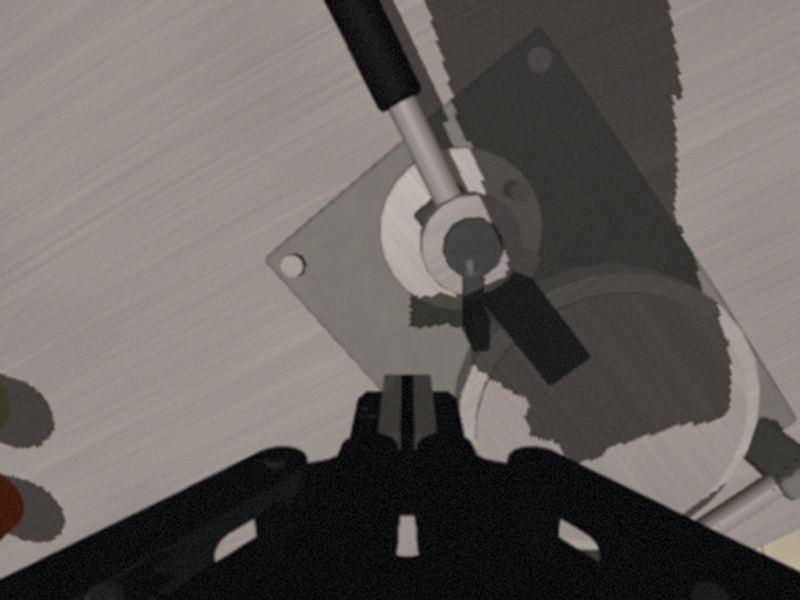

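The wrist view shows the hub at (473,247) and the fin at (480,335), both matching my projection, with the shut fingertips clear at (407,400). Next: descend beside the fin.

```bash
cat >> h.py <<'E'
AX=np.array([.602,.0328])
def polar(phi,gap,r=.033,z=.114,s=None):
    "tool y tangential (ccw) at angle phi, TCP gap short of the radial line"
    e=np.array([np.cos(phi),np.sin(phi)]); t=np.array([-e[1],e[0]])
    row([*(AX+r*e-gap*t),z],phi+np.pi/2,s)
E
python3 - <<'E'
from h import *
polar(-.47,.032)
f=arm.grab_frame("wrist")
for n,uv,z in(("a",(425,213),.076),("b",(516,190),.076)):
  p=atz(f,np.array(uv)*.64,z)[:2]-AX;print(n,np.hypot(*p),np.arctan2(p[1],p[0]))
E
```

```text
[0.0, 0.0, 0.001, -0.215, -0.128, 8.671]
a 0.024733422943084497 -2.544626439048734
b 0.03339367204506217 1.8836879402763282
```

Request:
apply_moves:
  commands:
    - [[0,0,0,-0.2,-0.1,4.0,-1],[0,0,0,-0.2,-0.1,8.0,-1],[0,0,0,-0.2,-0.1,8.67,-1],[0,0,0,-0.2,-0.1,8.67,-1],[0,0,0,-0.2,0.1,8.67,-1],[0,0,0,-0.2,0.3,8.67,-1],[0,0,0,-0.2,0.5,8.67,-1],[0,0,0,-0.2,0.6,8.67,-1],[0,0,0,-0.2,0.7,8.67,-1],[0,0,0,-0.2,0.7,8.67,-1]]

```text
t: 2.9
eef_pos: [0.6215, -0.0043, 0.1143]
tool_rot: [0.732, 3.054, 0.0]
force: [-0.4, -0.6, 0.4]
gripper_width: -0.0004
grasp_force: 0.0
```

Run:
```python
from h import *
f=arm.grab_frame("wrist");cv2.imwrite("pics/w2.png",cv2.resize(f["image"][:,:,::-1],(800,600),interpolation=cv2.INTER_CUBIC))
s=arm.read_state();print(s["eef_pos"],s["force"])
for p in(-.25,0,.25,.4,.48):polar(p,.0185)
```

```text
[ 0.62129861 -0.00438003  0.11404047] [ 0.2995456   0.60499393 -0.25513093]
[0.0, 0.001, -0.221, -0.219, 1.356, 0.004]
[0.0, 0.001, -0.471, -0.374, 2.286, 0.005]
[-0.0, 0.001, -0.721, -0.294, 3.226, 0.005]
[-0.0, 0.001, -0.871, -0.135, 3.77, 0.005]
[-0.0, 0.001, -0.951, -0.017, 4.049, 0.005]
```

View pics/w2.png

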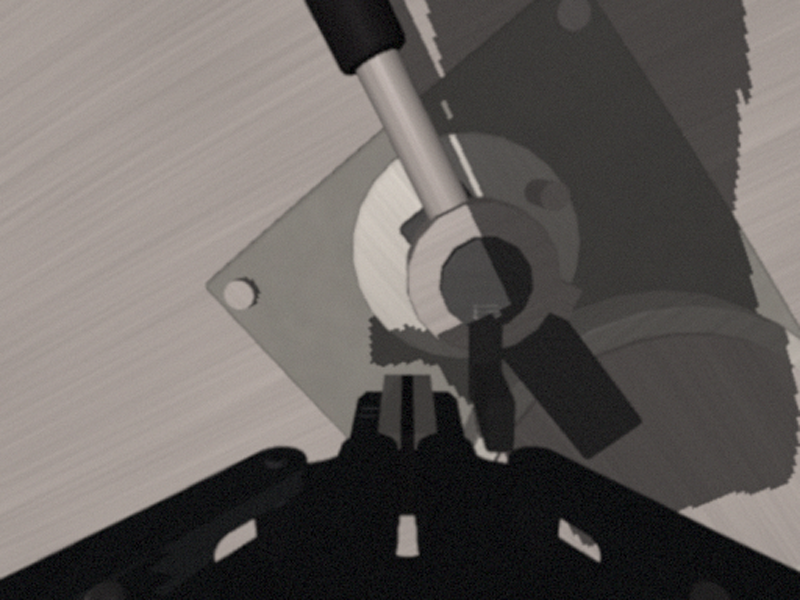

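The fin (490,330–450) lies just right of the fingertips (407,380–430), and nothing is touching yet. The keeper pin is visible at (545,193) and the lug end at (575,290). Now sweep the lever along its arc.

Request:
apply_moves:
  commands:
    - [[0,0,0,-0.02,0.3,0,-1],[0,0,-0.1,-0.1,0.7,0,-1],[0,0,-0.16,-0.17,1.05,0,-1],[0,0,-0.221,-0.22,1.356,0,-1],[0,0,-0.3,-0.28,1.65,0,-1],[0,0,-0.38,-0.34,1.95,0,-1],[0,0,-0.471,-0.374,2.286,0,-1],[0,0,-0.55,-0.36,2.6,0,-1],[0,0,-0.64,-0.33,2.92,0,-1],[0,0,-0.721,-0.294,3.226,0,-1],[0,0,-0.721,-0.294,3.226,0,-1]]

```text
t: 3.87
eef_pos: [0.6386, 0.023, 0.1136]
tool_rot: [0.398, -3.116, 0.001]
force: [-0.1, -2.2, 0.4]
gripper_width: 0.0001
grasp_force: 0.8
```

Run:
```python
from h import *
f=arm.grab_frame("wrist");cv2.imwrite("pics/w3.png",cv2.resize(f["image"][:,:,::-1],(800,600),interpolation=cv2.INTER_CUBIC))
s=arm.read_state();print(s["eef_pos"],s["force"])
for p in(.3,.35,.4,.45,.5,.55):polar(p,.0185)
```

```text
[0.63849661 0.02291753 0.11360968] [ 0.00490687 -1.31982082  0.3913571 ]
[-0.0, 0.0, -0.051, -0.096, 0.178, -0.039]
[-0.0, -0.0, -0.101, -0.176, 0.349, -0.039]
[-0.0, -0.0, -0.151, -0.247, 0.525, -0.039]
[-0.0, -0.0, -0.201, -0.309, 0.703, -0.039]
[-0.0, -0.0, -0.251, -0.362, 0.885, -0.039]
[-0.0, -0.0, -0.301, -0.406, 1.069, -0.039]
```

View pics/w3.png

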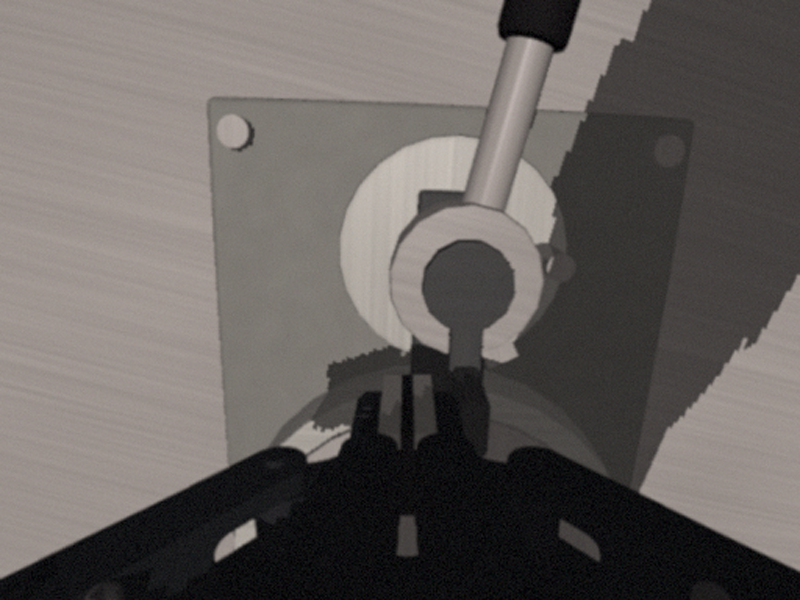

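The lever now points straight down the image (x≈468), aligned with the tool at about +0.25 rad, and the push is light. Continue gently.

Request:
apply_moves:
  commands:
    - [[0,0,-0.05,-0.1,0.18,-0.04,-1],[0,0,-0.1,-0.18,0.35,-0.04,-1],[0,0,-0.15,-0.25,0.525,-0.04,-1],[0,0,-0.18,-0.28,0.62,-0.04,-1],[0,0,-0.18,-0.28,0.62,-0.04,-1],[0,0,-0.18,-0.28,0.62,-0.04,-1]]

```text
t: 4.42
eef_pos: [0.6395, 0.0295, 0.1139]
tool_rot: [0.666, -3.07, 0.0]
force: [0.5, -1.5, -1.1]
gripper_width: -0.0001
grasp_force: 0.9
```

Run:
```python
from h import *
s=arm.read_state();print(s["eef_pos"],s["force"])
for p in(.45,.475,.5,.525,.55,.6):polar(p,.0185)
```

```text
[0.63948099 0.02948692 0.11393308] [ 0.49466623 -1.46213265 -1.08591135]
[-0.0, -0.0, -0.023, -0.067, 0.08, -0.007]
[-0.0, -0.0, -0.048, -0.111, 0.164, -0.007]
[-0.0, -0.0, -0.073, -0.152, 0.249, -0.007]
[-0.0, -0.0, -0.098, -0.191, 0.336, -0.007]
[-0.0, -0.0, -0.123, -0.228, 0.423, -0.007]
[-0.0, -0.0, -0.173, -0.295, 0.599, -0.007]
```

Request:
apply_moves:
  commands:
    - [[0,0,-0.023,-0.06,0.08,0,-1],[0,0,-0.048,-0.11,0.16,0,-1],[0,0,-0.048,-0.11,0.16,0,-1]]

```text
t: 4.67
eef_pos: [0.6397, 0.0316, 0.1139]
tool_rot: [0.746, -3.051, 0.0]
force: [0.1, -3.1, -0.7]
gripper_width: -0.0004
grasp_force: 1.1
```

Request:
apply_moves:
  commands:
    - [[0,0,-0.025,-0.04,0.08,0,-1],[0,0,-0.025,-0.04,0.08,0,-1]]

```text
t: 4.83
eef_pos: [0.6398, 0.0325, 0.114]
tool_rot: [0.785, -3.042, -0.0]
force: [-0.1, -3.1, 0.0]
gripper_width: -0.0
grasp_force: 1.0
```

Run:
```python
from h import *
f=arm.grab_frame("wrist");cv2.imwrite("pics/w4.png",cv2.resize(f["image"][:,:,::-1],(800,600),interpolation=cv2.INTER_CUBIC))
s=arm.read_state();R=Ro.from_rotvec(s["tool_rot"]);print(s["eef_pos"],R.inv().apply(s["force"]),yaw(R.as_matrix())-np.pi/2)
print((proj(f,[[.602,.0328,.106],[.472,.0325,.099]])*1.5625).round())
```

```text
[0.6397453  0.03253931 0.11399247] [ 0.18252982 -1.9055829  -0.0676372 ] 0.5035840275061014
[[ 471.  288.]
 [ 711. -128.]]
```

View pics/w4.png

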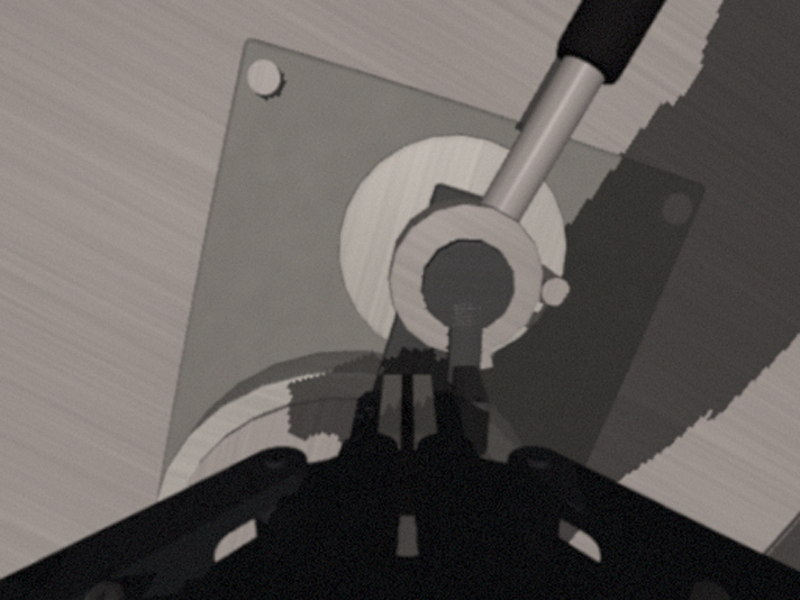

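The lever arm runs from the hub (469,285) to (466,370), close to the stop but with low force (2–3 N). Continue in tiny steps until the force rises.

Request:
apply_moves:
  commands:
    - [[0,0,-0.025,-0.04,0.08,0,-1],[0,0,-0.025,-0.04,0.08,0,-1]]

```text
t: 5.05
eef_pos: [0.6399, 0.0331, 0.114]
tool_rot: [-0.823, 3.032, -0.001]
force: [0.6, -3.2, -1.7]
gripper_width: 0.0002
grasp_force: 1.7
```

Request:
apply_moves:
  commands:
    - [[0,0,-0.025,-0.04,0.08,0,-1],[0,0,-0.025,-0.04,0.08,0,-1]]

```text
t: 5.22
eef_pos: [0.6402, 0.0335, 0.1141]
tool_rot: [-0.86, 3.021, -0.003]
force: [2.4, -6.3, -2.6]
gripper_width: -0.0003
grasp_force: 3.1
```

Request:
apply_moves:
  commands:
    - [[0,0,0,0.0,0.03,0,-1],[0,0,0,0.0,0.03,0,-1]]

```text
t: 5.38
eef_pos: [0.6401, 0.0335, 0.1141]
tool_rot: [-0.858, 3.022, -0.003]
force: [2.5, -6.5, -2.7]
gripper_width: -0.0002
grasp_force: 3.5
```

Run:
```python
from h import *
f=arm.grab_frame("wrist")
im=f["image"];cv2.imwrite("pics/w5.png",cv2.resize(im[0:300,200:500][:,:,::-1],(600,600),interpolation=cv2.INTER_CUBIC))
s=arm.read_state();R=Ro.from_rotvec(s["tool_rot"]);print(s["eef_pos"],R.inv().apply(s["force"]),yaw(R.as_matrix())-np.pi/2)
# handle line predicted for handle angles, and lever line, in crop px
for a in(-.05,0,.05,.1): 
  d=np.array([np.cos(np.pi+a),np.sin(np.pi+a)]); print(a,((proj(f,[[*(AX+d*r),.088] for r in(.03,.07)])-[200,0])*2).round().tolist())
for a in(.4,.45,.5,.55):
  d=np.array([np.cos(a),np.sin(a)]); print(a,((proj(f,[[*(AX+d*r),.106] for r in(0,.022)])-[200,0])*2).round().tolist())
```

```text
[0.6400673  0.03356298 0.11407703] [ 1.907634   -6.88221146  2.73363212] 0.5532279683137729
-0.05 [[270.0, 255.0], [372.0, 116.0]]
0 [[265.0, 251.0], [360.0, 107.0]]
0.05 [[260.0, 248.0], [348.0, 99.0]]
0.1 [[255.0, 245.0], [336.0, 91.0]]
0.4 [[207.0, 369.0], [189.0, 457.0]]
0.45 [[207.0, 369.0], [194.0, 458.0]]
0.5 [[207.0, 369.0], [199.0, 458.0]]
0.55 [[207.0, 369.0], [203.0, 458.0]]
```

View pics/w5.png

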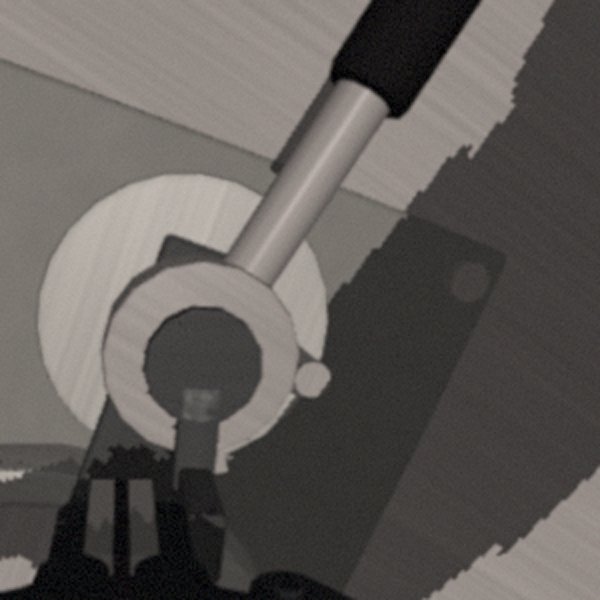

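The lever arm (198,455) vs hub (204,365) gives about +0.52 rad world, with the handle at about +0.01, so the lever is fully over at its stop with ~7 N. Back off, rise, and get numbers for the handle.

Run:
```python
from h import *
f=arm.grab_frame("wrist")
for n,uv,z in(("lug end?",(228,463),.072),("keeper",(312,380),.076)):
  p=atz(f,np.array(uv)/2+[200,0],z)[:2]-AX;print(n,np.hypot(*p),np.arctan2(p[1],p[0]))
```

```text
lug end? 0.03862291256789058 0.8623185255979317
keeper 0.03504865980700033 1.8218055224454184
```

Request:
apply_moves:
  commands:
    - [[0,0,0,0,-0.6,0,-1],[0,0,0,0,-1.4,0,-1],[0,0,0,0,-1.4,-3.5,-1],[0,0,0,0,-1.4,-6.5,-1],[0,0,0,0,-1.4,-6.5,-1]]

```text
t: 5.9
eef_pos: [0.6502, 0.0223, 0.1851]
tool_rot: [-0.856, 3.014, -0.003]
force: [1.0, 0.0, 1.3]
gripper_width: -0.0
grasp_force: 0.0
```

```bash
cat >> h.py <<'E'
def hp(h,gap,r=.130,z=.068):
    "TCP beside the handle (handle angle h from -x), tool -y = pushing direction"
    e=-np.array([np.cos(h),np.sin(h)]); t=np.array([-e[1],e[0]])
    row([*(AX+r*e-gap*t),z],h+np.pi/2)
E
python3 - <<'E'
from h import *
print(arm.read_state()["force"])
hp(0.01,.045,z=.17)
hp(0.01,.045)
E
```

```text
[0.98893718 0.04677155 1.25321581]
[-0.002, 0.008, 0.544, 12.358, 14.007, 1.358]
[-0.002, 0.008, 0.544, 12.433, 14.05, 11.557]
```

Request:
apply_moves:
  commands:
    - [[0,0,0.54,12.36,14.0,1.36,-1],[0,0,0.54,12.36,14.0,1.36,-1],[0,0,0.54,12.36,14.0,1.36,-1],[0,0,0.54,12.36,14.0,1.36,-1],[0,0,0.54,12.36,14.0,1.36,-1],[0,0,0.54,12.36,14.0,1.36,-1],[0,0,0.54,12.36,14.0,1.36,-1],[0,0,0.54,12.4,14.05,5.0,-1],[0,0,0.54,12.4,14.05,8.6,-1],[0,0,0.54,12.4,14.05,11.55,-1],[0,0,0.54,12.4,14.05,11.55,-1],[0,0,0.54,12.4,14.05,11.55,-1]]

```text
t: 6.9
eef_pos: [0.4678, 0.0767, 0.0629]
tool_rot: [0.021, -3.139, -0.0]
force: [0.4, -0.4, -0.1]
gripper_width: -0.0001
grasp_force: 0.0
```

Run:
```python
from h import *
f=arm.grab_frame("wrist");cv2.imwrite("pics/w6.png",cv2.resize(f["image"][:,:,::-1],(800,600),interpolation=cv2.INTER_CUBIC))
s=arm.read_state();print(s["eef_pos"],s["force"],s["t"])
for h,g in((0.01,.03),(.1,.026),(.2,.026),(.3,.026),(.4,.026),(.5,.026),(.6,.026)):hp(h,g)
```

```text
[0.46896779 0.07673681 0.0642323 ] [-0.01243818 -0.16871302  1.16326397] 6.95
[0.0, 0.0, 0.003, -0.254, -1.527, -0.377]
[0.0, 0.0, -0.087, -0.067, -3.106, -0.377]
[0.0, 0.0, -0.187, 0.013, -4.428, -0.378]
[0.0, 0.0, -0.287, -0.039, -5.753, -0.378]
[0.0, 0.0, -0.387, -0.223, -7.065, -0.378]
[0.0, 0.0, -0.487, -0.537, -8.352, -0.378]
[0.0, 0.0, -0.587, -0.978, -9.602, -0.378]
```

View pics/w6.png

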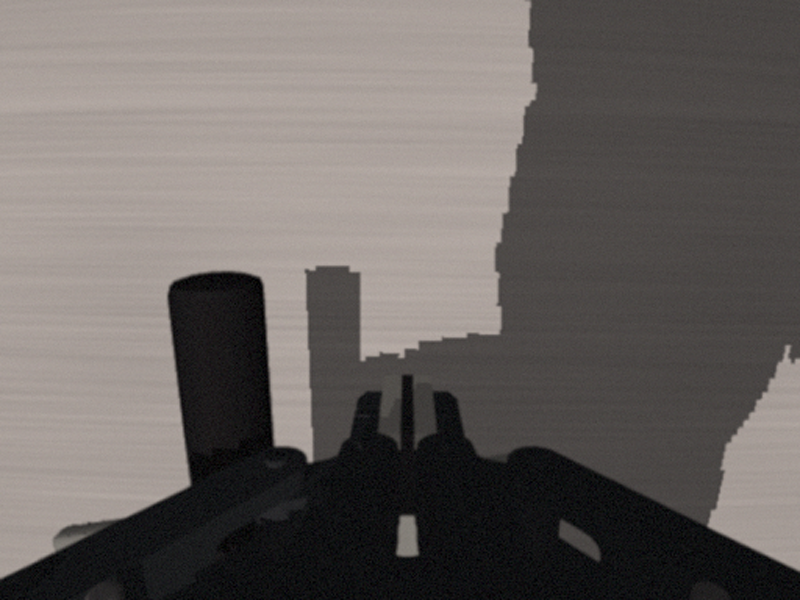

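The handle (170–270, rows 275–480) lies left of the shut fingers (380–435) with a clear gap, so the pushing side is right. Sweep to about 0.4 rad.

Request:
apply_moves:
  commands:
    - [[0,0,0,-0.25,-0.8,-0.3,-1],[0,0,0.0,-0.25,-1.5,-0.3,-1],[0,0,-0.04,-0.15,-2.3,-0.3,-1],[0,0,-0.087,-0.07,-3.1,-0.3,-1],[0,0,-0.137,-0.02,-3.77,-0.3,-1],[0,0,-0.187,0.01,-4.43,-0.3,-1],[0,0,-0.237,0.0,-5.1,-0.3,-1],[0,0,-0.287,-0.04,-5.75,-0.3,-1],[0,0,-0.337,-0.12,-6.41,-0.3,-1],[0,0,-0.387,-0.22,-7.07,-0.3,-1],[0,0,-0.387,-0.22,-7.07,-0.3,-1]]

```text
t: 7.87
eef_pos: [0.4725, 0.0058, 0.0683]
tool_rot: [-0.628, 3.074, 0.002]
force: [0.6, 3.9, 1.0]
gripper_width: 0.0
grasp_force: 1.7
```

```bash
cat >> h.py <<'E'
def sq():
    s=arm.read_state();R=Ro.from_rotvec(s["tool_rot"]);d=s["eef_pos"][:2]-AX
    print("t",s["t"],"tool force",R.inv().apply(s["force"]).round(2),"h",round(yaw(R.as_matrix())-np.pi/2,3),"r",np.hypot(*d).round(4),"h_tcp",round(np.arctan2(-d[1],-d[0])+np.arcsin(.0255/np.hypot(*d)),3))
E
python3 - <<'E'
from h import *
sq()
for h in(.45,.5,.55,.6,.65,.7):hp(h,.026)
E
```

```text
t 7.8667 tool force [-2.12  3.37 -0.97] h 0.403 r 0.1323 h_tcp 0.399
[0.0, 0.004, -0.047, 0.133, -0.611, 0.026]
[0.0, 0.004, -0.097, 0.217, -1.268, 0.026]
[0.0, 0.004, -0.147, 0.267, -1.929, 0.025]
[-0.0, 0.004, -0.197, 0.284, -2.592, 0.025]
[-0.0, 0.004, -0.247, 0.268, -3.254, 0.025]
[-0.0, 0.004, -0.297, 0.218, -3.915, 0.025]
```

Request:
apply_moves:
  commands:
    - [[0,0,-0.047,0.13,-0.6,0,-1],[0,0,-0.097,0.22,-1.27,0,-1]]

```text
t: 8.03
eef_pos: [0.475, -0.0054, 0.0682]
tool_rot: [-0.777, 3.04, 0.004]
force: [0.7, 11.4, 2.5]
gripper_width: 0.0003
grasp_force: 4.7
```

Run:
```python
from h import *
sq()
a=arm.grab_frame("top")["image"][130:250,200:310];b=arm.grab_frame("side")["image"][150:230,215:365]
A=cv2.resize(a,(440,480),interpolation=cv2.INTER_CUBIC);B=cv2.resize(b,None,fx=3,fy=3,interpolation=cv2.INTER_CUBIC)
o=np.zeros((480,790,3),np.uint8);o[:,:440]=A;o[:240,440:]=B[:,50:400];cv2.imwrite("pics/c7.png",o[:,:,::-1])
```

```text
t 8.0333 tool force [-6.11  9.67 -2.42] h 0.501 r 0.1326 h_tcp 0.485
```

View pics/c7.png

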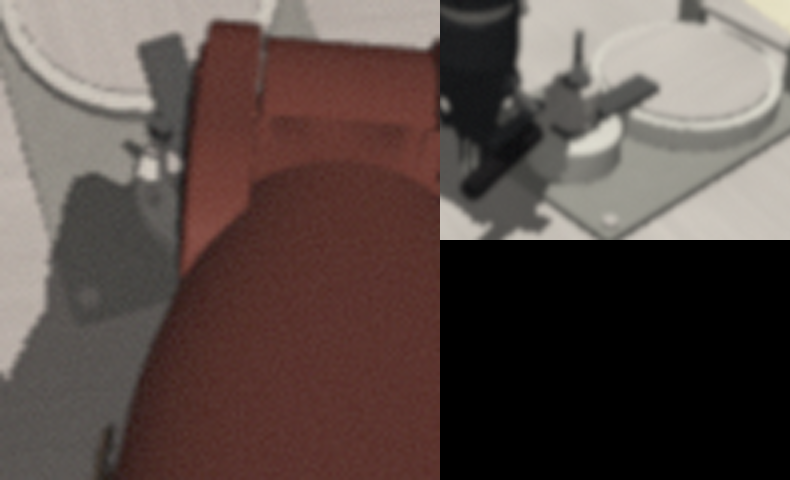

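The side inset shows the fingers against the handle and the fin standing over. The square force of ~9.7 N means the bolt is being driven. The picture budget is now spent (overspent by one), so I continue by force alone.

Request:
apply_moves:
  commands:
    - [[0,0,-0.03,0.03,-0.39,0,-1],[0,0,-0.06,0.04,-0.78,0,-1],[0,0,-0.09,0.02,-1.17,0,-1],[0,0,-0.11,0.0,-1.43,0,-1],[0,0,-0.11,0.0,-1.43,0,-1]]

```text
t: 8.55
eef_pos: [0.4799, -0.0188, 0.0677]
tool_rot: [0.941, -2.997, -0.003]
force: [-5.8, 4.3, 2.3]
gripper_width: 0.0
grasp_force: 3.4
```

Run:
```python
from h import *
sq()
for h in(.63,.65,.67,.7):hp(h,.026)
```

```text
t 8.55 tool force [ 2.34  6.86 -2.33] h 0.609 r 0.1326 h_tcp 0.594
[0.002, 0.001, -0.021, 0.081, -0.425, -0.034]
[0.002, 0.001, -0.041, 0.125, -0.686, -0.034]
[0.002, 0.001, -0.061, 0.164, -0.949, -0.035]
[0.002, 0.001, -0.091, 0.212, -1.343, -0.035]
```

Request:
apply_moves:
  commands:
    - [[0,0,-0.012,0.03,-0.16,0,-1],[0,0,-0.024,0.06,-0.32,0,-1],[0,0,-0.036,0.08,-0.48,0,-1]]

```text
t: 8.8
eef_pos: [0.4815, -0.0227, 0.0677]
tool_rot: [0.995, -2.98, -0.004]
force: [-7.1, 6.6, 5.6]
gripper_width: -0.0001
grasp_force: 4.9
```

```bash
python3 -c "from h import *;sq()"
```

```text
t 8.8 tool force [ 1.71  9.61 -5.59] h 0.644 r 0.1326 h_tcp 0.625
```

Request:
apply_moves:
  commands:
    - [[0,0,-0.012,0.02,-0.16,0,-1],[0,0,-0.012,0.02,-0.16,0,-1]]

```text
t: 8.97
eef_pos: [0.4824, -0.0244, 0.0676]
tool_rot: [1.012, -2.974, -0.003]
force: [-6.2, 5.8, 4.6]
gripper_width: -0.0001
grasp_force: 4.1
```

```bash
python3 -c "from h import *;sq()"
```

```text
t 8.9667 tool force [ 1.38  8.37 -4.6 ] h 0.656 r 0.1326 h_tcp 0.64
```

Request:
apply_moves:
  commands:
    - [[0,0,-0.007,0.01,-0.09,0,-1],[0,0,-0.013,0.02,-0.17,0,-1]]

```text
t: 9.13
eef_pos: [0.483, -0.0256, 0.0676]
tool_rot: [1.031, -2.967, -0.004]
force: [-6.5, 6.0, 5.8]
gripper_width: 0.0001
grasp_force: 4.9
```

Request:
apply_moves:
  commands:
    - [[0,0,-0.007,0.01,-0.09,0,-1],[0,0,-0.013,0.02,-0.17,0,-1]]

```text
t: 9.3
eef_pos: [0.4837, -0.0271, 0.0676]
tool_rot: [1.05, -2.96, -0.004]
force: [-7.7, 5.9, 5.2]
gripper_width: -0.0001
grasp_force: 4.9
```

Request:
apply_moves:
  commands:
    - [[0,0,-0.007,0.01,-0.09,0,-1],[0,0,-0.013,0.02,-0.17,0,-1]]

```text
t: 9.47
eef_pos: [0.4845, -0.0286, 0.0675]
tool_rot: [1.069, -2.953, -0.004]
force: [-8.2, 6.4, 5.9]
gripper_width: -0.0001
grasp_force: 4.9
```

Request:
apply_moves:
  commands:
    - [[0,0,-0.007,0.01,-0.09,0,-1],[0,0,-0.013,0.02,-0.17,0,-1]]

```text
t: 9.63
eef_pos: [0.4853, -0.0301, 0.0675]
tool_rot: [1.088, -2.945, -0.004]
force: [-8.1, 5.8, 5.5]
gripper_width: 0.0001
grasp_force: 4.9
```

Request:
apply_moves:
  commands:
    - [[0,0,-0.007,0.01,-0.09,0,-1],[0,0,-0.013,0.02,-0.17,0,-1]]

```text
t: 9.8
eef_pos: [0.4862, -0.0315, 0.0674]
tool_rot: [1.107, -2.938, -0.004]
force: [-8.1, 5.5, 3.9]
gripper_width: 0.0004
grasp_force: 4.9
```

Request:
apply_moves:
  commands:
    - [[0,0,-0.007,0.01,-0.09,0,-1],[0,0,-0.013,0.02,-0.17,0,-1]]

```text
t: 9.97
eef_pos: [0.487, -0.033, 0.0674]
tool_rot: [1.126, -2.931, -0.004]
force: [-8.6, 4.0, 5.4]
gripper_width: 0.0001
grasp_force: 5.0
```

```bash
python3 -c "from h import *;sq();hp(.76,.026);hp(.78,.026)"
```

```text
t 9.9667 tool force [ 3.68  8.78 -5.41] h 0.734 r 0.1324 h_tcp 0.713
[0.003, -0.001, -0.026, 0.122, -0.557, -0.059]
[0.003, -0.001, -0.046, 0.164, -0.818, -0.06]
```

Request:
apply_moves:
  commands:
    - [[0,0,-0.006,0.03,-0.09,0,-1],[0,0,-0.012,0.05,-0.17,0,-1]]

```text
t: 10.13
eef_pos: [0.4879, -0.0344, 0.0674]
tool_rot: [1.144, -2.924, -0.004]
force: [-7.6, 6.3, 3.4]
gripper_width: -0.0001
grasp_force: 4.9
```

Request:
apply_moves:
  commands:
    - [[0,0,-0.006,0.02,-0.09,0,-1],[0,0,-0.012,0.03,-0.17,0,-1]]

```text
t: 10.3
eef_pos: [0.4888, -0.0359, 0.0674]
tool_rot: [1.161, -2.917, -0.004]
force: [-8.3, 6.1, 4.2]
gripper_width: -0.0
grasp_force: 4.9
```

Request:
apply_moves:
  commands:
    - [[0,0,-0.006,0.02,-0.09,0,-1],[0,0,-0.012,0.03,-0.17,0,-1]]

```text
t: 10.47
eef_pos: [0.4897, -0.0374, 0.0674]
tool_rot: [1.179, -2.91, -0.004]
force: [-7.7, 5.7, 5.0]
gripper_width: -0.0002
grasp_force: 4.9
```

Request:
apply_moves:
  commands:
    - [[0,0,-0.006,0.02,-0.09,0,-1],[0,0,-0.012,0.03,-0.17,0,-1]]

```text
t: 10.63
eef_pos: [0.4907, -0.0389, 0.0674]
tool_rot: [1.196, -2.903, -0.004]
force: [-8.1, 5.8, 5.1]
gripper_width: 0.0
grasp_force: 4.9
```

Request:
apply_moves:
  commands:
    - [[0,0,-0.006,0.02,-0.09,0,-1],[0,0,-0.012,0.03,-0.17,0,-1]]

```text
t: 10.8
eef_pos: [0.4916, -0.0403, 0.0674]
tool_rot: [1.214, -2.896, -0.004]
force: [-9.0, 5.7, 4.8]
gripper_width: 0.0003
grasp_force: 4.9
```

Request:
apply_moves:
  commands:
    - [[0,0,-0.006,0.02,-0.09,0,-1],[0,0,-0.012,0.03,-0.17,0,-1]]

```text
t: 10.97
eef_pos: [0.4926, -0.0418, 0.0674]
tool_rot: [1.231, -2.888, -0.004]
force: [-8.8, 5.9, 4.5]
gripper_width: 0.0
grasp_force: 4.9
```

```bash
python3 -c "from h import *;sq();hp(.81,.026);hp(.85,.026)"
```

```text
t 10.9667 tool force [ 1.88 10.47 -4.47] h 0.806 r 0.1324 h_tcp 0.792
[0.003, -0.001, -0.004, 0.059, -0.18, -0.06]
[0.003, -0.001, -0.044, 0.15, -0.703, -0.062]
```

Request:
apply_moves:
  commands:
    - [[0,0,-0.006,0.02,-0.09,0,-1],[0,0,-0.012,0.04,-0.17,0,-1]]

```text
t: 11.13
eef_pos: [0.4936, -0.0432, 0.0674]
tool_rot: [1.248, -2.881, -0.004]
force: [-8.5, 5.7, 3.7]
gripper_width: -0.0
grasp_force: 4.9
```

Request:
apply_moves:
  commands:
    - [[0,0,-0.007,0.02,-0.09,0,-1],[0,0,-0.013,0.04,-0.17,0,-1]]

```text
t: 11.3
eef_pos: [0.4946, -0.0446, 0.0674]
tool_rot: [1.267, -2.873, -0.004]
force: [-7.7, 5.5, 4.5]
gripper_width: 0.0002
grasp_force: 4.9
```

Request:
apply_moves:
  commands:
    - [[0,0,-0.007,0.02,-0.09,0,-1],[0,0,-0.013,0.04,-0.17,0,-1]]

```text
t: 11.47
eef_pos: [0.4956, -0.0461, 0.0674]
tool_rot: [1.286, -2.865, -0.004]
force: [-8.1, 5.5, 3.7]
gripper_width: 0.0003
grasp_force: 4.9
```

Request:
apply_moves:
  commands:
    - [[0,0,-0.007,0.02,-0.09,0,-1],[0,0,-0.013,0.04,-0.17,0,-1]]

```text
t: 11.63
eef_pos: [0.4967, -0.0475, 0.0674]
tool_rot: [1.305, -2.856, -0.004]
force: [-7.5, 6.6, 3.6]
gripper_width: -0.0002
grasp_force: 4.9
```

Request:
apply_moves:
  commands:
    - [[0,0,-0.007,0.02,-0.09,0,-1],[0,0,-0.013,0.04,-0.17,0,-1]]

```text
t: 11.8
eef_pos: [0.4978, -0.0488, 0.0674]
tool_rot: [1.323, -2.848, -0.004]
force: [-7.3, 5.6, 3.4]
gripper_width: -0.0003
grasp_force: 4.9
```

Request:
apply_moves:
  commands:
    - [[0,0,-0.007,0.02,-0.09,0,-1],[0,0,-0.013,0.04,-0.17,0,-1]]

```text
t: 11.97
eef_pos: [0.4988, -0.0502, 0.0674]
tool_rot: [1.342, -2.839, -0.004]
force: [-7.0, 5.9, 4.3]
gripper_width: 0.0001
grasp_force: 4.8
```

```bash
python3 -c "from h import *;sq();hp(.89,.026);hp(.93,.026)"
```

```text
t 11.9667 tool force [-0.09  9.2  -4.3 ] h 0.883 r 0.1324 h_tcp 0.871
[0.003, 0.0, -0.007, 0.056, -0.193, -0.059]
[0.003, 0.0, -0.047, 0.146, -0.715, -0.061]
```

Request:
apply_moves:
  commands:
    - [[0,0,-0.007,0.02,-0.1,0,-1],[0,0,-0.015,0.04,-0.2,0,-1]]

```text
t: 12.13
eef_pos: [0.5001, -0.0518, 0.0674]
tool_rot: [1.363, -2.829, -0.004]
force: [-7.7, 6.6, 3.4]
gripper_width: -0.0002
grasp_force: 4.8
```

Request:
apply_moves:
  commands:
    - [[0,0,-0.007,0.02,-0.1,0,-1],[0,0,-0.015,0.04,-0.2,0,-1]]

```text
t: 12.3
eef_pos: [0.5014, -0.0534, 0.0674]
tool_rot: [1.384, -2.819, -0.004]
force: [-7.8, 5.3, 3.7]
gripper_width: 0.0002
grasp_force: 4.8
```

Request:
apply_moves:
  commands:
    - [[0,0,-0.007,0.02,-0.1,0,-1],[0,0,-0.015,0.04,-0.2,0,-1]]

```text
t: 12.47
eef_pos: [0.5028, -0.0549, 0.0674]
tool_rot: [1.405, -2.809, -0.004]
force: [-7.4, 6.4, 3.9]
gripper_width: -0.0003
grasp_force: 4.8
```

Request:
apply_moves:
  commands:
    - [[0,0,-0.007,0.02,-0.1,0,-1],[0,0,-0.015,0.04,-0.2,0,-1]]

```text
t: 12.63
eef_pos: [0.5042, -0.0564, 0.0674]
tool_rot: [1.426, -2.798, -0.004]
force: [-8.0, 6.6, 2.9]
gripper_width: 0.0
grasp_force: 4.8
```

Request:
apply_moves:
  commands:
    - [[0,0,-0.007,0.02,-0.1,0,-1],[0,0,-0.015,0.04,-0.2,0,-1]]

```text
t: 12.8
eef_pos: [0.5055, -0.0579, 0.0674]
tool_rot: [1.447, -2.787, -0.004]
force: [-7.6, 6.4, 3.1]
gripper_width: 0.0002
grasp_force: 4.8
```

```bash
python3 -c "from h import *;sq();hp(.97,.026);hp(1,.026)"
```

```text
t 12.8 tool force [-0.88  9.89 -3.09] h 0.958 r 0.1324 h_tcp 0.948
[0.003, 0.0, -0.012, 0.062, -0.231, -0.057]
[0.003, 0.0, -0.042, 0.129, -0.623, -0.058]
```

Request:
apply_moves:
  commands:
    - [[0,0,-0.007,0.02,-0.1,0,-1],[0,0,-0.015,0.04,-0.2,0,-1]]

```text
t: 12.97
eef_pos: [0.5069, -0.0594, 0.0674]
tool_rot: [1.468, -2.776, -0.004]
force: [-7.7, 6.7, 3.9]
gripper_width: 0.0005
grasp_force: 4.8
```

Request:
apply_moves:
  commands:
    - [[0,0,-0.007,0.02,-0.1,0,-1],[0,0,-0.015,0.04,-0.2,0,-1]]

```text
t: 13.13
eef_pos: [0.5083, -0.0608, 0.0674]
tool_rot: [1.489, -2.765, -0.004]
force: [-7.7, 6.4, 3.6]
gripper_width: -0.0002
grasp_force: 4.8
```

Request:
apply_moves:
  commands:
    - [[0,0,-0.007,0.02,-0.1,0,-1],[0,0,-0.015,0.04,-0.2,0,-1]]

```text
t: 13.3
eef_pos: [0.5098, -0.0623, 0.0674]
tool_rot: [1.51, -2.754, -0.004]
force: [-7.1, 6.2, 3.7]
gripper_width: -0.0002
grasp_force: 4.8
```

Request:
apply_moves:
  commands:
    - [[0,0,-0.008,0.02,-0.11,0,-1],[0,0,-0.016,0.04,-0.21,0,-1]]

```text
t: 13.47
eef_pos: [0.5114, -0.0638, 0.0675]
tool_rot: [1.532, -2.742, -0.004]
force: [-7.6, 5.4, 3.2]
gripper_width: 0.0001
grasp_force: 4.8
```

Request:
apply_moves:
  commands:
    - [[0,0,-0.008,0.02,-0.11,0,-1],[0,0,-0.016,0.04,-0.21,0,-1]]

```text
t: 13.63
eef_pos: [0.5129, -0.0652, 0.0674]
tool_rot: [1.554, -2.729, -0.004]
force: [-7.3, 6.3, 3.5]
gripper_width: -0.0004
grasp_force: 4.8
```

```bash
python3 -c "
from h import *;sq();hp(1.05,.026)"
```

```text
t 13.6333 tool force [-1.67  9.53 -3.45] h 1.035 r 0.1324 h_tcp 1.027
[0.003, 0.001, -0.015, 0.064, -0.25, -0.057]
```

Request:
apply_moves:
  commands:
    - [[0,0,-0.008,0.03,-0.11,0,-1],[0,0,-0.016,0.05,-0.21,0,-1]]

```text
t: 13.8
eef_pos: [0.5145, -0.0667, 0.0675]
tool_rot: [1.576, -2.717, -0.005]
force: [-6.9, 6.5, 4.2]
gripper_width: -0.0003
grasp_force: 4.8
```

Request:
apply_moves:
  commands:
    - [[0,0,-0.008,0.02,-0.11,0,-1],[0,0,-0.016,0.04,-0.21,0,-1]]

```text
t: 13.97
eef_pos: [0.5162, -0.0681, 0.0675]
tool_rot: [1.597, -2.704, -0.004]
force: [-7.3, 5.7, 3.3]
gripper_width: 0.0001
grasp_force: 4.7
```

Request:
apply_moves:
  commands:
    - [[0,0,-0.008,0.02,-0.11,0,-1],[0,0,-0.016,0.04,-0.21,0,-1]]

```text
t: 14.13
eef_pos: [0.5176, -0.0693, 0.0674]
tool_rot: [1.619, -2.691, -0.005]
force: [-9.1, 6.8, 5.1]
gripper_width: 0.0
grasp_force: 5.6
```

Request:
apply_moves:
  commands:
    - [[0,0,-0.004,0.01,-0.05,0,-1],[0,0,-0.007,0.02,-0.09,0,-1]]

```text
t: 14.3
eef_pos: [0.5181, -0.0698, 0.0674]
tool_rot: [1.628, -2.686, -0.006]
force: [-9.1, 7.8, 4.7]
gripper_width: -0.0003
grasp_force: 5.7
```

```bash
python3 -c "from h import *;sq()"
```

```text
t 14.3 tool force [-2.66 11.71 -4.68] h 1.09 r 0.1325 h_tcp 1.079
```

Request:
apply_moves:
  commands:
    - [[0,0,0,0.0,-0.05,0,-1],[0,0,0,0.0,-0.1,0,-1],[0,0,0,0.0,-0.1,0,-1]]

```text
t: 14.55
eef_pos: [0.5188, -0.0702, 0.0674]
tool_rot: [1.628, -2.686, -0.006]
force: [-9.8, 7.1, 5.5]
gripper_width: -0.0004
grasp_force: 5.9
```

```bash
python3 -c "from h import *;sq()"
```

```text
t 14.55 tool force [-1.76 11.99 -5.45] h 1.09 r 0.1324 h_tcp 1.085
```

Request:
apply_moves:
  commands:
    - [[0,0,-0.005,0.01,-0.07,0,-1],[0,0,-0.01,0.02,-0.13,0,-1]]

```text
t: 14.72
eef_pos: [0.5195, -0.0708, 0.0674]
tool_rot: [1.641, -2.677, -0.007]
force: [-11.3, 6.8, 6.9]
gripper_width: -0.0001
grasp_force: 6.8
```

```bash
python3 -c "from h import *;sq()"
```

```text
t 14.7167 tool force [-0.97 13.17 -6.84] h 1.1 r 0.1324 h_tcp 1.092
```

Request:
apply_moves:
  commands:
    - [[0,0,-0.003,0.01,-0.08,0,-1],[0,0,-0.006,0.02,-0.15,0,-1],[0,0,-0.006,0.02,-0.15,0,-1]]

```text
t: 14.97
eef_pos: [0.5205, -0.0716, 0.0674]
tool_rot: [1.649, -2.672, -0.007]
force: [-10.7, 7.5, 7.4]
gripper_width: 0.0001
grasp_force: 7.1
```

```bash
python3 -c "from h import *;sq()"
```

```text
t 14.9667 tool force [-1.87 12.94 -7.35] h 1.106 r 0.1324 h_tcp 1.102
```

Request:
apply_moves:
  commands:
    - [[0,0,-0.005,0.01,-0.07,0,-1],[0,0,-0.01,0.03,-0.14,0,-1],[0,0,-0.012,0.03,-0.2,0,-1],[0,0,-0.012,0.03,-0.2,0,-1]]

```text
t: 15.3
eef_pos: [0.5218, -0.0725, 0.0674]
tool_rot: [1.665, -2.661, -0.008]
force: [-12.7, 8.8, 9.1]
gripper_width: 0.0001
grasp_force: 8.0
```

```bash
python3 -c "from h import *;sq()"
```

```text
t 15.3 tool force [-2.35 15.31 -8.97] h 1.118 r 0.1324 h_tcp 1.114
```

Request:
apply_moves:
  commands:
    - [[0,0,-0.005,0.01,-0.08,0,-1],[0,0,-0.01,0.03,-0.16,0,-1],[0,0,-0.012,0.03,-0.22,0,-1],[0,0,-0.012,0.03,-0.22,0,-1],[0,0,-0.012,0.03,-0.22,0,-1]]

```text
t: 15.72
eef_pos: [0.5231, -0.0735, 0.0673]
tool_rot: [1.681, -2.651, -0.01]
force: [-15.0, 9.9, 10.8]
gripper_width: -0.0001
grasp_force: 9.0
```

```bash
python3 -c "
from h import *;sq()
print(np.mean([(arm.grab_frame('side'),Ro.from_rotvec(arm.read_state()['tool_rot']).inv().apply(arm.read_state()['force']))[1] for i in range(5)],axis=0))"
```

```text
t 15.7167 tool force [ -2.62  17.86 -10.67] h 1.13 r 0.1324 h_tcp 1.126
[ -2.1748186   17.85299307 -11.48919116]
```

Steady 17.9 N square to the handle: firm, not hard. Release and withdraw.

Request:
apply_moves:
  commands:
    - [[0,0,0,0,0.4,0,-1],[0,0,0,0,1.2,0,-1],[0,0,0,0,2.5,0,-1],[0,0,0,0,2.5,0,-1],[0,0,0,0,2.5,-3.5,-1],[0,0,0,0,2.5,-7,-1],[0,0,0,0,2.5,-11,-1],[0,0,0,0,2.5,-14,-1],[0,0,0,0,2.5,-14,-1],[0,0,0,0,2.5,-14,-1]]

```text
t: 16.8
eef_pos: [0.5062, -0.0654, 0.2092]
tool_rot: [-1.679, 2.651, -0.007]
force: [-0.7, -0.6, -0.9]
gripper_width: 0.0002
grasp_force: 0.0
```

```bash
python3 -c "
from h import *;sq();print(arm.read_state()['eef_pos']);print(arm.close_job())"
```

```text
t 16.8 tool force [0.84 0.37 0.9 ] h 1.129 r 0.1372 h_tcp 0.984
[ 0.50618685 -0.06535336  0.20923227]
the job is handed in; nothing more can be done
None
```

Job handed in at about 17 s, no verdict shown: lever flipped to its loosening stop at ~7 N, ratchet swung counter-clockwise by its handle until the force built to a steady 17.9 N (lug on the keeper pin, judged by force, not seen), arm clear of everything; I viewed 11 pictures, one over the limit of 10.

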